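Measure the tap hole of a washbasin with a telescoping gauge

TASK

The old tap is off the washbasin and its bare tap hole has to be measured for the new one. Take the locked telescoping gauge out of the wooden box by its knob and stand it in the tap hole, centred, upright and with its stop disc flat on the ledge; bearing down lightly so that the gauge does not turn along with its knob, unscrew the knob anticlockwise until the plungers spring out against the hole, and screw it tight again with the gauge still in place. Then lift the gauge straight out and stand it back upright in the open end of the box with its setting kept and let go; never bear hard on the ceramic, and leave everything else where it is.

Things in the scene. Friction and masses are not known exactly. Their poses are not given: they have to be found in the camera images.
- gauge: Telescoping gauge of bright steel, 117 mm tall, about 230 g, upright, knob on top. Origin: bottom of its head on the handle axis; z up the handle, y along the head. Head: level barrel 28 mm long, 13 mm thick, axis 6.5 mm above the origin, a plunger in each end. Above it a stop disc, then a hub 19 mm across to 36.5 mm above the origin, a handle 9 to 12 mm thick, and the lock knob from 97 to 117 mm.
- knob_mid (a point): Middle of the round lock knob at the top of the gauge: knurled steel, 20 mm across, 20 mm tall (10 mm above and below this point), 107 mm above the gauge's origin, on the handle axis. Grip it here from above, at any yaw.
- lock_knob (a joint): Turn of the lock knob on the gauge, rad: 0 = fully tight (stop), grows anticlockwise seen from above, stop at 1.5. Starts at 0 to 0.25. Opening frees the plunger springs bit by bit: plungers meet the tap hole at about 1.0, so open to 1.2 or more; tight = below 0.3. Needs about 0.08 to 0.12 N m. Forced on against a stop under this press, the whole gauge just slips round, harmless.
- disc_face (a point): Centre of the underside of the stop disc (52 mm across, 6 mm thick) on the handle axis, 21.5 mm above the gauge's origin, 15 mm above the head axis, 85.5 mm below knob_mid. On the ledge, friction under the disc holds only about 0.01 N m per newton of load: a steady downward press of 11 to 14 N is needed, or the whole gauge turns with its knob.
- tip_a (a point): Outer end of the round-ended plunger, 7 mm thick, on the gauge's +y side. The distance tip_a to tip_b is the setting: 32 to 33 mm as found; in the tap hole the springs (1 to 2 N at each tip) stop the plungers against the wall at 35 to 35.5 mm; in free air with the knob open they run on to about 40 mm. With the knob tight they stay where they are, held by a drag of about 2 N each.
- tip_b (a point): Outer end of the plunger on the gauge's -y side.
- basin: Fixed white ceramic countertop washbasin, 260 mm (x) by 340 mm (y), 105 mm high, origin at the centre of its underside. Open bowl at its -x side; flat tap ledge 85 mm wide along its +x edge, 105 mm above the vanity top. It bears the gauge with at most 22 N (its own weight, the press and any sideways shove together): a press of about 12 N is right.
- tap_hole (a point): Centre of the mouth of the round tap hole, on the top of the ledge, at basin x = 87.5 mm, y = 0. Bore 35 mm across, straight down through the 30 mm thick ledge.
- gauge_box: Fixed small wooden box 158 mm (x) by 60 mm (y), 50 mm high, walls 8 mm, origin at the centre of its underside. Its sliding lid is drawn back to +x (sticks out 38 mm behind), leaving open the compartment at the -x end, where the gauge stands at the start with its stop disc resting on the wall rims, free to lift out.
- box_well (a point): Centre of the open compartment of the box at the height of the wall rims (50 mm above the vanity top); box x = -49 mm. Compartment 44 mm square, 42 mm deep.
- lens_tray: Bystander: flat yellow lens tray, 150 by 105 by 22 mm, loose.
- vial: Bystander: screw-top glass vial, 25 mm across, 54 mm tall, loose, in front of the wooden box.
- lens_case: Bystander: white two-pot contact lens case, 33 by 70 by 17 mm, loose, on the tap ledge beside the hole.
- tweezer: Bystander: black plastic tweezer, 120 mm long, lying loose.
- old_tap: Bystander: the old chrome mixer tap, about 130 mm long, lying loose.
- cream_jar: Bystander: small jar, 52 mm across, 48 mm tall, loose.
- soap_pump: Bystander: amber soap pump bottle, 64 mm across, 170 mm tall, loose.
Not all that is in view belongs to the job. What is shaped like the gauge but blue is not meant.

How it is judged:
On the way, in this order (a step that is already met when the one before it is completed fails the run):
1. the gauge stands in the tap hole, disc flat on the ledge, plungers still in (horizontal distance between disc_face and tap_hole below 0.005 m and z of disc_face in the frame of tap_hole below 0.002 m and angle between gauge's own z axis and vertical below 0.06 rad and distance between tip_a and tip_b below 0.0337 m), for 0.2 s.
2. the plungers have sprung out against the hole with the gauge in place (horizontal distance between disc_face and tap_hole below 0.005 m and z of disc_face in the frame of tap_hole below 0.002 m and angle between gauge's own z axis and vertical below 0.06 rad and distance between tip_a and tip_b between 0.034 and 0.0365 m), for 0.2 s.
3. the knob is tight again with the gauge still in the hole (all of step 2 and value of joint lock_knob below 0.3 rad), for 0.2 s.
At the end, for the whole second after the job is handed in: The gauge stands upright (0.08 rad), at rest and let go in the open end of the wooden box: stop disc on the rims (within 3 mm), within 8 mm of the compartment's centre, knob tight (below 0.4 rad), plungers still holding the size of the hole (34 to 36.5 mm over the tips) (horizontal distance between disc_face and box_well below 0.008 m and z of disc_face in the frame of box_well between -0.003 and 0.003 m and angle between gauge's own z axis and vertical below 0.08 rad and distance between tip_a and tip_b between 0.034 and 0.0365 m and value of joint lock_knob below 0.4 rad and linear speed of gauge below 0.02 m/s); the robot touches nothing.
It fails at once if the gauge bears on the basin with more than 22 N (contact force between gauge and basin above 22 N).
It fails at once if the gripper or arm knocks the basin (contact force between any of the fingers, the arm and basin above 5 N).
It fails at once if a bystander is moved by more than 15 mm (distance of any of lens_tray, vial, lens_case, tweezer, old_tap, cream_jar, soap_pump from where it was at the start of the episode above 0.015 m).
It also fails if it takes over 72 s, if anything falls off the work surface, if the arm or the gripper's body presses on something with over 40 N, if the wrist force passes 120 N, or if a joint passes its speed limit or range.

ROBOT

A 6-joint arm with a two-finger parallel gripper is mounted at the origin on the work surface. World frame = base frame: x ahead of the robot, y to its left, z up, the work surface at z = 0. Lengths are in m, angles in rad, forces in N, time in s.
With the tool pointing down it reaches from about 0.35 to 0.8 m from the base axis. Payload 7.3 kg.
Tool frame: the origin (TCP) lies at the very end of the fingers, on their centre line; the grasp point (between the pads) lies 19 mm behind it; z points along the fingers, y is the direction in which the jaws open and shut (so a half turn about z gives the same grasp; the last joint's range is limited). The gripper opens to 85 mm and grips with 20 to 120 N. Pads are 22 mm wide; open, the fingers measure 114 mm over their backs; the gripper's body (76 mm by 85 mm) begins 54 mm behind the grasp point. The pads swing forward as they close: fully open they stand 13 mm farther back than shut.
Start: joints at [-1.431, 0.342, 1.524, -0, 1.275, -0.146], TCP at [0.148, -0.504, 0.231] pointing down, gripper open.
Joint ranges: [-2.53, 2.53], [-0.77, 2.02], [0.04, 2.7], [-1, 4.14], [0.28, 2.66], [-3.11, 3.11]. Speed limits (rad/s): [2.57, 2.57, 3.14, 3.14, 3.14, 3.14].

INTERFACE

Orientations are given as a unit quaternion [w, x, y, z].
In Python, from cell import bot, eyes, ticket gives the robot as it stands. Calls block until the motion is done:
- bot.move_pose(position, orientation): joint-space move of the TCP to a pose.
- bot.servo_line(position, speed=0.15, rotation=None, guard=None): straight line of the TCP; rotation=None keeps the orientation; speed is the mean speed in m/s. With guard (N) it stops when the force on the tool has changed by that much, and returns True; else False.
- bot.move_joints(angles): joint-space move.
- bot.command_gripper(opening, squeeze=None): opening from 0.0 (shut) to 1.0 (fully open); squeeze is the grip in N (None keeps the last); returns when the fingers have stopped.
- bot.dwell(seconds).
- bot.inverse_kinematics(position, orientation): joint angles nearest the present ones, or None.
- eyes.camera(name): name is "scene" or "side" or "wrist"; returns (picture, depth): 420x560x3 uint8, red, green, blue; 420x560 float32, m along the optical axis (not along the pixel's ray), 0 where there is no reading.
- eyes.camera_model(name): a dict with "mtx" (3x3 intrinsics, pixels), "eye" and "orientation" of the camera in the world. Camera axes: x right, y down, z forward; pixel columns grow to the right and rows downward; lengths in m; the calibration is good to about 2 mm. A picture is of the moment at which its call begins: read the wrist's pose just before it. camera_model takes no time and is no camera call; for the wrist camera it gives the pose at the moment of the call.
A pose or a line that the arm cannot do raises bot.MotionError and nothing moves.
- ticket.job_done(): hands the job in, once; it reports no verdict.
Readings, each from a call of its own:
- bot.current_clock(): time.
- bot.current_qpos(): joint angles.
- bot.current_qd(): joint speeds.
- bot.current_joint_efforts(): joint torques, N m.
- bot.current_ee_pos(): TCP position.
- bot.current_tcp_rot(): TCP orientation.
- bot.current_contact_force(): force on the tool from outside, world axes, zero at the start.
- bot.current_ft_torque(): the same for the moment, N m.
- bot.current_opening(): opening from 0.0 (shut) to 1.0 (fully open).
Only numpy, scipy, OpenCV 4.12 (cv2) and the standard library are available. Lean on these libraries where they do the work, as an engineer would, in place of code of your own. Each camera call takes 0.05 s, during which the arm holds its last target. There are 200 camera calls.

## Working session

There is one attempt and no reset: what is moved stays moved. The work goes in short steps, each a Python script; the robot and the scene stay as the last script left them, time stands still between calls to the robot, and variables do not carry over. Pictures are saved under pics/ and viewed, about 8 in all and at most 12, crops included, and the job is handed in when it is done.

```bash
ls; mkdir -p pics; cat > h.py <<'E'
import numpy as np, cv2
from cell import bot, eyes, ticket
from scipy.spatial.transform import Rotation as R
def rot(q): return R.from_quat([q[1],q[2],q[3],q[0]]).as_matrix()
def pts(name,d,m):
    K=np.array(m["mtx"]);v,u=np.mgrid[0:d.shape[0],0:d.shape[1]]
    c=np.stack([(u-K[0,2])/K[0,0]*d,(v-K[1,2])/K[1,1]*d,d],-1)
    return c@rot(m["orientation"]).T+np.array(m["eye"])
def ray(m,u,v,z):
    K=np.array(m["mtx"]);r=rot(m["orientation"])@np.array([(u-K[0,2])/K[0,0],(v-K[1,2])/K[1,1],1])
    e=np.array(m["eye"]);return e+r*(z-e[2])/r[2]
def shot(name,f):
    m=eyes.camera_model(name);p,d=eyes.camera(name)
    cv2.imwrite("pics/"+f+".png",p[:,:,::-1]);np.savez("pics/"+f,p=p,d=d,X=pts(name,d,m));return p,d,m
E
python3 - <<'E'
from h import *
for n in("scene","side"):
    p,d,m=shot(n,n+"0");print(n,m)
a=[cv2.imread(f"pics/{n}0.png") for n in("scene","side")]
print(bot.current_clock(),bot.current_tcp_rot(),bot.current_contact_force())
E
```

```text
pics
scene {'mtx': array([[390.7584404 ,   0.        , 280.58794497],
       [  0.        , 390.7584404 , 210.67696336],
       [  0.        ,   0.        ,   1.        ]]), 'eye': array([1.01705785, 0.41997551, 0.90895163]), 'orientation': array([-0.13337571,  0.37366819,  0.86170851, -0.31629331])}
side {'mtx': array([[397.62877957,   0.        , 279.64165311],
       [  0.        , 397.62877957, 207.57293972],
       [  0.        ,   0.        ,   1.        ]]), 'eye': array([ 0.47050547, -0.81618956,  0.81272561]), 'orientation': array([-0.40544193,  0.91236508, -0.05236936,  0.02154664])}
0.1 [-7.01669447e-04  9.89805754e-01  1.42422177e-01  6.07973777e-06] [-0.42898135 -0.44596973  0.56645887]
```

View pics/scene0.png

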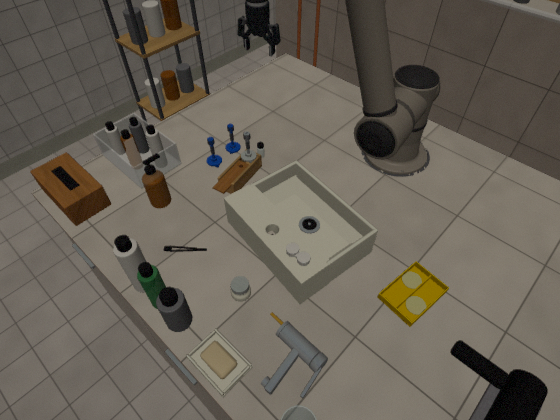

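View pics/side0.png

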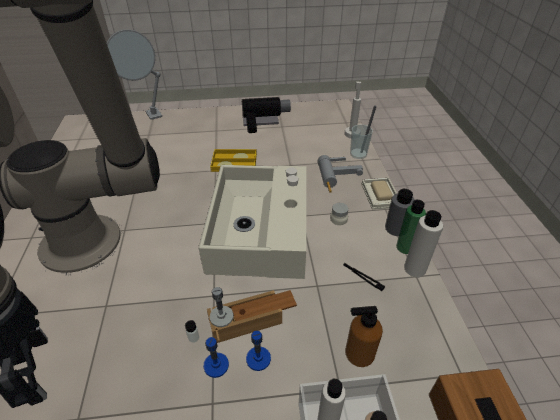

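Scene view: the steel gauge stands in the wooden box at (247,143), and there are two blue lookalikes at (212,150) and (231,135). In the side view they are at (219,300), and (212,355)/(258,350). The steel one in the box fits the description. The tap hole is at scene (272,230) and side (291,203). The vial is at side (191,330), close to the box.

```bash
python3 - <<'E'
from h import *
ms={n:eyes.camera_model(n) for n in("scene","side")}
for n,u,v,k in(("scene",272,230,"hole"),("side",291,203,"hole")): print(n,k,ray(ms[n],u,v,.105))
for n,u,v in(("scene",247,135),("side",218,291)): print(n,"knobtop",ray(ms[n],u,v,.0285+.117))
b=np.load("pics/side0.npz");a=np.load("pics/scene0.npz")
for nm,c in(("scene",a),("side",b)):
    X=c["X"];p=c["p"].astype(int)
    top=(abs(X[...,2]-.105)<.006)&(abs(p[...,0]-p[...,2])<60)&(X[...,0]>.3)&(X[...,0]<.8)&(abs(X[...,1])<.3)
    n,l,s,ce=cv2.connectedComponentsWithStats(top.astype(np.uint8));i=1+s[1:,4].argmax()
    q=X[l==i];print(nm,"basin rim",s[i],q[:,2].mean(),cv2.minAreaRect((q[:,:2]*1000).astype(np.float32)))
    w=(p[...,0]-p[...,2]>25)&(abs(X[...,2]-.05)<.012)&(X[...,1]<-.15)&(X[...,1]>-.5)&(X[...,0]>.2)&(X[...,0]<.8)
    n,l,s,ce=cv2.connectedComponentsWithStats(w.astype(np.uint8));i=1+s[1:,4].argmax()
    q=X[l==i];print(nm,"box",s[i],cv2.minAreaRect((q[:,:2]*1000).astype(np.float32)))
i1=cv2.resize(cv2.imread("pics/side0.png")[270:390,160:320],None,fx=4,fy=4,interpolation=2)
i2=cv2.resize(cv2.imread("pics/side0.png")[160:280,240:320],None,fx=2,fy=4,interpolation=2)
cv2.imwrite("pics/c1.png",np.hstack([i1,i2]))
E
```

```text
scene hole [ 0.58936218 -0.02002203  0.105     ]
side hole [ 0.58926405 -0.02277882  0.105     ]
scene knobtop [ 0.4008005  -0.30758518  0.1455    ]
side knobtop [ 0.39886952 -0.31878436  0.1455    ]
scene basin rim [ 224  160  154  125 4419] 0.10394912430062667 ((499.8792724609375, -10.006851196289062), (344.6259460449219, 261.49627685546875), 80.7019271850586)
scene box [212 153  49  41 737] ((465.23828125, -301.7909851074219), (197.10928344726562, 64.32318878173828), 12.316540718078613)
side basin rim [ 198  165  108   88 3713] 0.1043852891390778 ((499.03985595703125, -8.945175170898438), (342.8573303222656, 257.99053955078125), 80.81330108642578)
side box [ 207  290   90   45 1673] ((464.5273132324219, -300.7610778808594), (196.30560302734375, 63.4981575012207), 11.76789379119873)
```

View pics/c1.png

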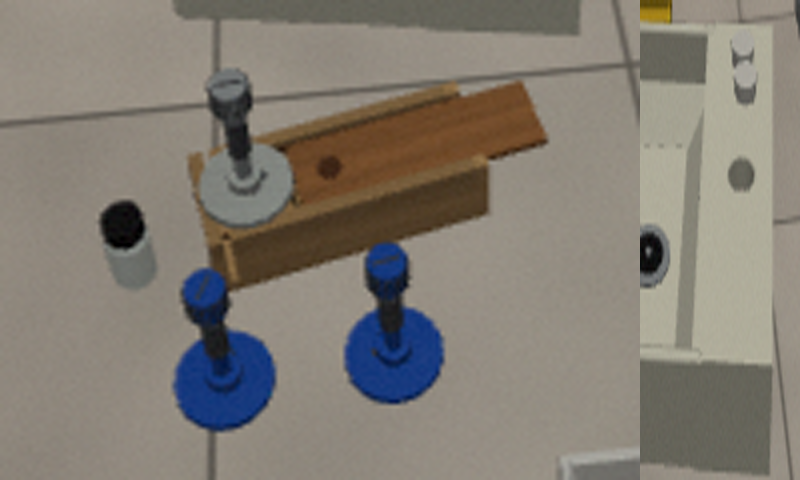

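The crop confirms it: the steel gauge stands in the box's open end and the blue ones stand on the counter in front. Next I'll plan the yaw and take a wrist look.

```bash
cat >> h.py <<'E'
def qy(psi): # tool down, yaw psi (tool x at angle psi)
    q=(R.from_euler('z',psi)*R.from_euler('x',np.pi)).as_quat();return np.array([q[3],q[0],q[1],q[2]])
E
python3 - <<'E'
from h import *
m=eyes.camera_model("wrist");T=rot(bot.current_tcp_rot())
print("cam in tool",T.T@(np.array(m["eye"])-bot.current_ee_pos()),T.T@rot(m["orientation"]),m["mtx"][0])
for psi in np.arange(-3,3.2,.5):
    f=lambda j:None if j is None else np.round(j[5],2)
    print(round(psi,2),[f(bot.inverse_kinematics(p,qy(psi))) for p in([.398,-.315,.117],[.398,-.315,.3],[.588,-.022,.1715],[.588,-.022,.3])])
E
```

```text
cam in tool [ 0.08210477 -0.00114009 -0.14274168] [[ 5.20846959e-04 -9.46229637e-01 -3.23495289e-01]
 [ 9.99999698e-01  3.06279671e-04  7.14186289e-04]
 [-5.76704202e-04 -3.23495563e-01  9.46229511e-01]] [336.44319282   0.         278.01053541]
-3.0 [np.float64(-2.53), np.float64(-2.53), np.float64(-1.88), np.float64(-1.88)]
-2.5 [np.float64(-3.03), np.float64(-3.03), np.float64(-2.38), np.float64(-2.38)]
-2.0 [np.float64(2.75), np.float64(2.75), np.float64(-2.88), np.float64(-2.88)]
-1.5 [np.float64(2.25), np.float64(2.25), np.float64(2.9), np.float64(2.9)]
-1.0 [np.float64(1.75), np.float64(1.75), np.float64(2.4), np.float64(2.4)]
-0.5 [np.float64(1.25), np.float64(1.25), np.float64(1.9), np.float64(1.9)]
0.0 [np.float64(0.75), np.float64(0.75), np.float64(1.4), np.float64(1.4)]
0.5 [np.float64(0.25), np.float64(0.25), np.float64(0.9), np.float64(0.9)]
1.0 [np.float64(-0.25), np.float64(-0.25), np.float64(0.4), np.float64(0.4)]
1.5 [np.float64(-0.75), np.float64(-0.75), np.float64(-0.1), np.float64(-0.1)]
2.0 [np.float64(-1.25), np.float64(-1.25), np.float64(-0.6), np.float64(-0.6)]
2.5 [np.float64(-1.75), np.float64(-1.75), np.float64(-1.1), np.float64(-1.1)]
3.0 [np.float64(-2.25), np.float64(-2.25), np.float64(-1.6), np.float64(-1.6)]
```

```bash
python3 - <<'E'
from h import *
bot.move_pose([.398,-.315,.25],qy(.21))
bot.servo_line([.398,-.315,.176])
p,d,m=shot("wrist","w1")
print(bot.current_clock(),bot.current_ee_pos(),m["eye"])
bot.servo_line([.398,-.315,.25],speed=.3)
bot.move_pose([.588,-.022,.30],qy(.21))
bot.servo_line([.588,-.022,.231])
p,d,m=shot("wrist","w2")
print(bot.current_clock(),bot.current_ee_pos(),m["eye"])
a=cv2.imread("pics/w1.png");b=cv2.imread("pics/w2.png")
cv2.imwrite("pics/w12.png",cv2.resize(np.hstack([a,b]),(800,300)))
E
```

```text
1.9917 [ 0.3982113  -0.31591077  0.17698895] [ 0.47791214 -0.29770585  0.31932848]
4.375 [ 0.58859902 -0.02265672  0.23234023] [ 0.66819665 -0.00470226  0.37460658]
```

View pics/w12.png

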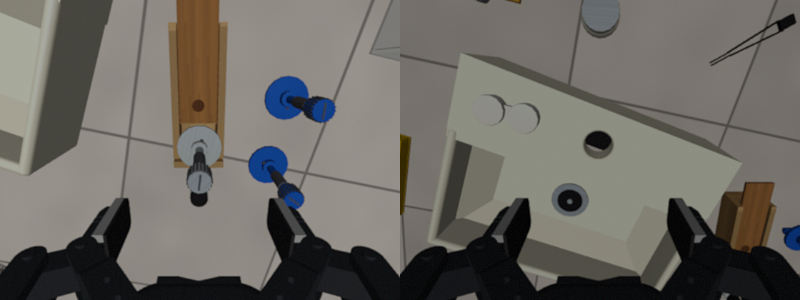

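The combined picture shows the disc at original pixel ≈(278,200) in w1 and the hole at ≈(277,202) in w2, both clear of the fingers. The vial sits under the knob in image w1. I'll fit both circles.

```bash
python3 - <<'E'
from h import *
bot.dwell(.2);print(bot.current_ee_pos())
K=np.array(eyes.camera_model("wrist")["mtx"]);q=eyes.camera_model("wrist")["orientation"]
def fit(f,eye,z,cond,win):
    c=np.load(f"pics/{f}.npz");X=c["X"];p=c["p"].astype(int)
    m=cond(X,p);u0,v0,u1,v1=win;M=np.zeros(m.shape,np.uint8);M[v0:v1,u0:u1]=m[v0:v1,u0:u1]
    n,l,s,_=cv2.connectedComponentsWithStats(M);i=1+s[1:,4].argmax()
    cs,_=cv2.findContours((l==i).astype(np.uint8),cv2.RETR_EXTERNAL,cv2.CHAIN_APPROX_NONE)
    c=max(cs,key=len)[:,0,:].astype(float)
    mm={"mtx":K,"eye":eye,"orientation":q}
    P=np.array([ray(mm,u,v,z)[:2] for u,v in c])
    # RANSAC-ish circle
    w=np.ones(len(P),bool)
    for _ in range(15):
        A=np.c_[2*P[w],np.ones(w.sum())];x=np.linalg.lstsq(A,(P[w]**2).sum(1),rcond=None)[0]
        r=np.sqrt(x[2]+x[:2]@x[:2]);e=np.hypot(*(P-x[:2]).T)-r;w=abs(e)<max(.0008,1.5*np.median(abs(e)))
    print(f,s[i],"centre",x[:2],"r",r,"inl",w.sum(),len(P));return x[:2]
e1=np.array([ 0.47791214,-0.29770585,0.31932848]);e2=np.array([ 0.66819665,-0.00470226,0.37460658])
t1=np.array([ 0.3982113,-0.31591077,0.17698895]);t2=np.array([ 0.58859902,-0.02265672,0.23234023])
D=fit("w1",e1,.056,lambda X,p:(p.max(2)-p.min(2)<22)&(abs(X[...,2]-.056)<.012)&(p.mean(2)>100),(235,165,320,240))
c=np.load("pics/w2.npz")["p"].mean(2);print("ledge",c[202,250],"hole",c[202,270:286:4],c[188,277])
g=c[170:230,245:312];L=np.median(g)
H=fit("w2",e2,.105,lambda X,p:p.mean(2)<L-18,(245,165,312,235))
Rm=rot(bot.current_tcp_rot())
print("disc rel tcp (tool)",Rm[:2,:2].T@(D-t1[:2])*1e3,"hole rel",Rm[:2,:2].T@(H-t2[:2])*1e3)
a=cv2.imread("pics/w1.png")[130:290,215:345];b=cv2.imread("pics/w2.png")[130:290,215:345]
cv2.imwrite("pics/c2.png",cv2.resize(np.hstack([a,b]),(780,480),interpolation=2))
E
```

```text
[ 0.58841626 -0.0221192   0.23203866]
w1 [ 248  176   62   57 2367] centre [ 0.39431271 -0.31640487] r 0.025312937737004784 inl 147 210
ledge 139.33333333333334 hole [10.33333333 14.         13.         14.33333333] 10.333333333333334
w2 [ 256  182   43   41 1389] centre [ 0.58580417 -0.02186122] r 0.017669980668263682 inl 116 116
disc rel tcp (tool) [-3.91596375 -0.32914459] hole rel [-2.56771816 -1.36043989]
```

View pics/c2.png

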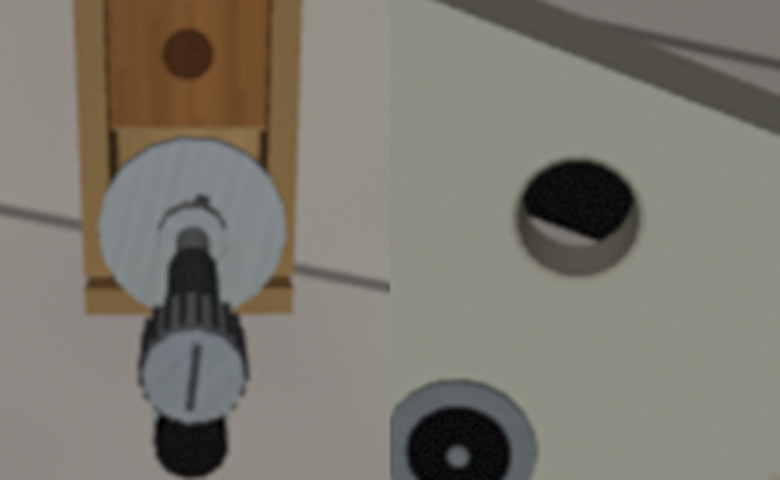

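The left crop shows the disc free on the rims with the knob tilted toward the camera by perspective only. The right crop shows a clean hole mouth, with the fit radius within 0.2 mm of true. Next I'll grip the knob.

```bash
cat >> h.py <<'E'
def go(p,psi=None,speed=.15,n=2):
    p=np.array(p,float);t=p.copy()
    for k in range(n):
        bot.servo_line(t,speed=speed if k==0 else .03,rotation=None if psi is None else qy(psi));bot.dwell(.15)
        e=p-bot.current_ee_pos()
        if np.linalg.norm(e)<.0003: break
        t=t+e
    return bot.current_ee_pos(),t
E
python3 - <<'E'
from h import *
bot.command_gripper(.55,60)
bot.servo_line([.588,-.022,.30],speed=.3)
bot.move_pose([.3945,-.3162,.22],qy(.21))
print(go([.3945,-.3162,.1165],.21,.12))
f0=bot.current_contact_force();print("f",f0)
bot.command_gripper(0,60);bot.dwell(.3)
print("grip",bot.current_opening(),bot.current_contact_force(),bot.current_ee_pos())
go([.3945,-.3162,.19],.21,.1,1)
bot.dwell(.3);print(bot.current_contact_force(),bot.current_ft_torque(),bot.current_ee_pos(),rot(bot.current_tcp_rot())[:,2])
shot("wrist","w3");shot("side","s3");print(eyes.camera_model("wrist")["eye"],bot.current_clock())
a=cv2.imread("pics/w3.png");b=cv2.imread("pics/s3.png")
cv2.imwrite("pics/w3s.png",np.hstack([a[80:380,100:500],cv2.resize(b[180:380,120:320],(300,300))]))
E
```

```text
(array([ 0.39416506, -0.31591442,  0.11582585]), array([ 0.39449527, -0.31617333,  0.11644621]))
f [ 0.77493134  0.81011976 -0.12157676]
grip 0.21299914320454172 [ 0.8950073  -1.18050884  1.43041303] [ 0.39430584 -0.31613379  0.11592009]
[ 0.02940579 -0.15381862 -3.02929426] [-0.00155309  0.0277973   0.03733557] [ 0.39446475 -0.31616019  0.18984046] [-1.93952318e-04  2.37523031e-04 -9.99999953e-01]
[ 0.47451174 -0.29808671  0.33269063] 10.45
```

View pics/w3s.png

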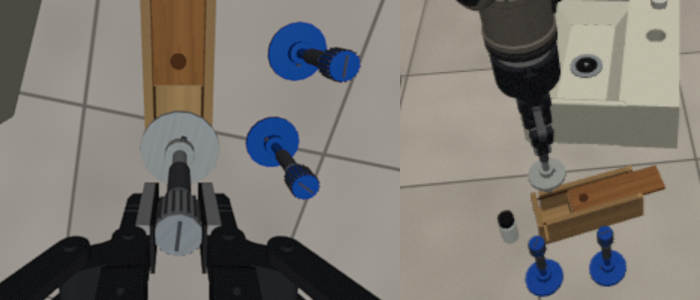

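The gauge hangs straight in the jaws with the knob centred, and the disc is at w3 pixel ≈(279,226). I'll fit the disc relative to the tool, and the box front edge for the later placing.

```bash
cat > fit.py <<'E'
from h import *
from scipy.optimize import least_squares
m0=eyes.camera_model("wrist");T0=rot(bot.current_tcp_rot())
EO=T0.T@(np.array(m0["eye"])-bot.current_ee_pos());RO=T0.T@rot(m0["orientation"])
K=np.array(m0["mtx"])
def planepts(uv,tcp,psi,z):
    T=rot(qy(psi));e=np.array(tcp)+T@EO
    r=(T@RO@np.linalg.inv(K)@np.c_[uv,np.ones(len(uv))].T).T
    return (e+r*((z-e[2])/r[:,2])[:,None])[:,:2]
def edge(f,mask,win):
    u0,v0,u1,v1=win;c=np.load(f"pics/{f}.npz");m=mask(c["X"],c["p"].astype(int));M=np.zeros(m.shape,np.uint8);M[v0:v1,u0:u1]=m[v0:v1,u0:u1]
    n,l,s,_=cv2.connectedComponentsWithStats(M);i=1+s[1:,4].argmax()
    cs,_=cv2.findContours((l==i).astype(np.uint8),cv2.RETR_EXTERNAL,cv2.CHAIN_APPROX_NONE)
    return s[i],max(cs,key=len)[:,0,:].astype(float)
def circ(P,r):
    c0=P.mean(0)
    s=least_squares(lambda x:np.hypot(*(P-x).T)-r,c0,loss="soft_l1",f_scale=.0003)
    e=np.hypot(*(P-s.x).T)-r;return s.x,np.median(abs(e)),np.median(e)
E
python3 - <<'E'
from fit import *
grey=lambda X,p:(p.max(2)-p.min(2)<22)&(p.mean(2)>100)
for f,t,z,win in(("w1",[.39820,-.31560,.1767],.056,(235,165,325,225)),("w3",[.39446,-.31616,.18984],.1299,(230,180,330,260))):
    p=np.load(f"pics/{f}.npz")
    s,c=edge(f,lambda X,p:grey(X,p)&(X[...,2]>z-.012)&(X[...,2]<z+.01),win)
    P=planepts(c,t,.21,z)
    vmax=c[:,1].min()+ (38 if f=="w1" else 45)   # upper/side arc only
    k=(c[:,1]<vmax)
    for r in(.026,.0257,.0255):
        x,e,b=circ(P[k],r);print(f,s,k.sum(),r,x,e,b,"tool rel mm",rot(qy(.21))[:2,:2].T@(x-np.array(t[:2]))*1e3)
# box: front wall outer edge and side edges in w3 (tool frame, z=.05)
X=np.load("pics/w3.npz");p=X["p"].astype(int)
t=np.array([.39446,-.31616,.18984])
w=(p[...,0]-p[...,2]>28)
for v in(125,135,145,155,165,175): 
    u=np.where(w[v,180:360])[0]+180
    Q=planepts(np.array([[u.min()-.5,v],[u.max()+.5,v]],float),t,.21,.05);print(v,u.min(),u.max(),Q.round(4).tolist(),Q.mean(0).round(4))
# front edge in w1
p=np.load("pics/w1.npz")["p"].astype(int);w=p[...,0]-p[...,2]>28
for u in(250,254,258,300,304,308):
    v=np.where(w[200:260,u])[0]+200
    if len(v):print(u,v.min(),v.max(),planepts(np.array([[u,v.max()+.5]]),[.39820,-.31560,.1767],.21,.05))
for v in(140,150,160,170):
    u=np.where(w[v,200:350])[0]+200;Q=planepts(np.array([[u.min()-.5,v],[u.max()+.5,v]],float),[.3982,-.3156,.1767],.21,.05);print(v,u.min(),u.max(),Q.round(4).tolist(),Q.mean(0).round(4))
# hole
L=np.median(np.load("pics/w2.npz")["p"].mean(2)[170:230,245:312])
for th in(18,40,60):
    s,c=edge("w2",lambda X,p:p.mean(2)<L-th,(245,165,312,235));P=planepts(c,[.5885,-.0224,.2322],.21,.105);print("hole",s,circ(P,.0175))
E
```

```text
w1 [ 248  176   62   49 2203] 128 0.026 [ 0.39321155 -0.31622712] 0.0004156020620675587 -0.0003577246344606197 tool rel mm [-5.00958328 -0.42654944]
w1 [ 248  176   62   49 2203] 128 0.0257 [ 0.3936038  -0.31617337] 0.0003531026664397568 -0.0002827947346193613 tool rel mm [-4.61475529 -0.39734813]
w1 [ 248  176   62   49 2203] 128 0.0255 [ 0.39386366 -0.31613189] 0.0002876742150258564 -0.0002196437064641947 tool rel mm [-4.35194749 -0.38374679]
w3 [ 241  192   79   68 3702] 149 0.026 [ 0.3933937 -0.3165197] 0.0003071029715867764 -0.00024109247300524786 tool rel mm [-1.11785297  0.12951465]
w3 [ 241  192   79   68 3702] 149 0.0257 [ 0.39378863 -0.31651003] 0.0003211656983682226 -0.00017183894597004937 tool rel mm [-0.72958822  0.20238796]
w3 [ 241  192   79   68 3702] 149 0.0255 [ 0.3940544  -0.31650391] 0.0002824655997718424 -0.00013048363405438954 tool rel mm [-0.46838515  0.25180583]
125 242 314 [[0.4462, -0.2738], [0.4586, -0.3321]] [ 0.4524 -0.3029]
135 242 314 [[0.4383, -0.2752], [0.4509, -0.334]] [ 0.4446 -0.3046]
145 242 313 [[0.4302, -0.2766], [0.4428, -0.3352]] [ 0.4365 -0.3
[... 439 characters left out ...]
0.34686488]]
140 240 315 [[0.4396, -0.2748], [0.4521, -0.3335]] [ 0.4458 -0.3042]
150 240 314 [[0.4318, -0.2762], [0.4443, -0.3346]] [ 0.4381 -0.3054]
160 241 314 [[0.4241, -0.2783], [0.4365, -0.3366]] [ 0.4303 -0.3075]
170 241 314 [[0.416, -0.2798], [0.4286, -0.3386]] [ 0.4223 -0.3092]
hole [ 256  182   43   41 1389] (array([ 0.58546889, -0.02139748]), np.float64(0.00023970874238692444), np.float64(0.00020692795523608205))
hole [ 257  183   41   39 1216] (array([ 0.58549491, -0.0214578 ]), np.float64(0.0005289741607564461), np.float64(-0.0005289741607564461))
hole [258 183  40  37 965] (array([ 0.58768073, -0.02150678]), np.float64(0.0023265064384810448), np.float64(-0.0023265064384810448))
```

```bash
python3 - <<'E'
from h import *
P=np.array([.58595,-.0212])
bot.servo_line([.3945,-.3162,.26],speed=.25)
bot.move_pose([*P,.26],qy(.21))
print(go([*P,.205],.21,.12,3))
bot.dwell(.3)
F=[]
for _ in range(10): F.append(bot.current_contact_force());bot.dwell(.02)
F=np.array(F);print("base",F.mean(0),F.std(0));np.save("base.npy",F.mean(0))
e,t=go([*P,.205],.21,.05,2)
r=bot.servo_line([t[0],t[1],.176],speed=.02,guard=4);bot.dwell(.1)
print(r,bot.current_ee_pos(),bot.current_contact_force()-F.mean(0),bot.current_clock())
if not r:
    r=bot.servo_line([t[0],t[1],.166],speed=.01,guard=4);bot.dwell(.1)
    print(r,bot.current_ee_pos(),bot.current_contact_force()-F.mean(0),bot.current_ft_torque(),bot.current_clock())
E
```

```text
(array([ 0.58591506, -0.02122225,  0.20485893]), array([ 0.58590266, -0.02122539,  0.20487081]))
base [-0.25868377  0.09907499 -2.2147266 ] [0.38574591 0.32327248 0.46782815]
False [ 0.58601131 -0.0212253   0.17610598] [ 0.73201397  0.12914864 -0.58063428] 16.3333
True [ 0.58600803 -0.02147312  0.17076998] [ 0.09617785 -1.7949719   8.53867011] [-0.02166828  0.02476739 -0.03475197] 17.0417
```

The gauge went in: contact came at TCP z 0.1708, and 0.1709 was expected. Now I'll set the press and turn the knob in small steps, regulating the load.

```bash
cat > turn.py <<'E'
from h import *
B=np.load("base.npy")
def rd(n=8):
    F=[];T=[]
    for _ in range(n): F.append(bot.current_contact_force());T.append(bot.current_ft_torque());bot.dwell(.015)
    return np.mean(F,0)-B,np.mean(T,0)
A=np.array([.58595,-.0212]);off=np.array([-.4,.2])*1e-3
A=A+rot(qy(.21))[:2,:2]@off
def tgt(psi,z): return [*(A-rot(qy(psi))[:2,:2]@off),z]
def press(z,psi,goal=14.):
    for _ in range(8):
        f,t=rd()
        if abs(f[2]-goal)<1: break
        z-=np.clip((goal-f[2])*KZ,-.0004,.0004);bot.servo_line(tgt(psi,z),speed=.01,rotation=qy(psi))
    return z,f,t
KZ=3e-5
E
python3 - <<'E'
from turn import *
print(rd(),bot.current_ee_pos())
z=bot.current_ee_pos()[2]
z0=z
for _ in range(6):
    f,t=rd()
    print(z,f.round(2),t.round(3),bot.current_ee_pos()[2])
    if f[2]>12.5: break
    z-=.00015;bot.servo_line(tgt(.21,z),speed=.01,rotation=qy(.21));bot.dwell(.1)
t0=bot.current_clock();psi=.26
bot.servo_line(tgt(psi,z),speed=.01,rotation=qy(psi));print("dt",bot.current_clock()-t0)
print(rd(),rot(bot.current_tcp_rot())[:2,0])
open("z.txt","w").write(str(z));shot("side","s4");print(bot.current_clock())
cv2.imwrite("pics/s4c.png",cv2.resize(cv2.imread("pics/s4.png")[130:250,230:350],(600,600),interpolation=2))
E
```

```text
(array([ 0.32410442, -1.28374025,  7.58518387]), array([-0.07892924, -0.01326996, -0.00310035])) [ 0.58600524 -0.0214658   0.17076282]
0.17076281648528413 [ 0.25 -1.11  7.91] [-0.087  0.004  0.025] 0.17076587931647164
0.17061281648528412 [ 0.38 -1.23  5.79] [-0.13  -0.04  -0.015] 0.17083574117326114
0.1704628164852841 [ 0.28 -1.25  7.33] [-0.163 -0.017 -0.007] 0.1707687745567316
0.1703128164852841 [ 0.44 -1.45  8.03] [-0.148  0.024  0.005] 0.17076341281142438
0.17016281648528409 [ 0.05 -1.58  8.49] [-0.135  0.047  0.004] 0.17077761953426923
0.17001281648528407 [-0.01 -1.67  9.63] [-0.146  0.07   0.015] 0.17077804512940653
dt 0.25
(array([ 0.71423963, -0.81360779,  9.57588279]), array([-0.01636432, -0.08080086,  0.02709741])) [0.96638928 0.25707523]
20.525
```

View pics/s4c.png

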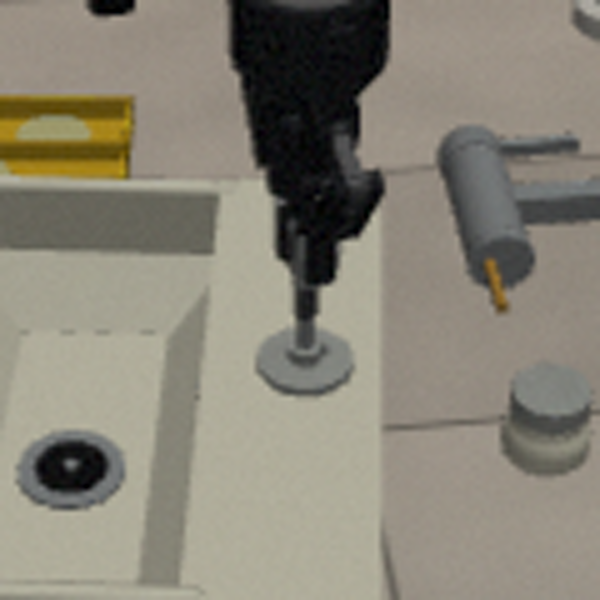

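The side view shows the disc lying flat on the ledge over the hole with the gauge upright (crop 305,360). Stiffness is about 7 N/mm, so I'll raise the load to about 14.5 N and unscrew.

```bash
sed -i 's/^KZ=.*/KZ=1.2e-4/' turn.py; cat >> turn.py <<'E'
def sweep(z,psis,goal=14.5):
    for psi in psis:
        bot.servo_line(tgt(psi,z),speed=.01,rotation=qy(psi))
        f,t=rd(5);print(round(psi,2),round(z*1e3,2),f.round(1),"Tz",t[2].round(3),round(bot.current_clock(),1))
        if abs(f[2]-goal)>.8: z-=np.clip((goal-f[2])*KZ*.8,-.0002,.0002)
        if f[2]>18: z+=.0003
    return z
E
python3 - <<'E'
from turn import *
z=float(open("z.txt").read())
z,f,t=press(z,.26,14.5);print("pressed",z,f,t,bot.current_clock())
z=sweep(z,np.arange(.36,1.67,.1))
open("z.txt","w").write(str(z));print(rot(bot.current_tcp_rot())[:2,0],bot.current_ee_pos(),bot.current_opening())
E
```

```text
pressed 0.16893515781689186 [-0.13703318 -1.27582472 13.61438985] [-0.02610696  0.13893948  0.01996001] 21.8083
0.36 168.94 [ 0.9 -0.5 13. ] Tz 0.065 22.1
0.46 168.79 [ 0.6 -0.8 13.3] Tz 0.104 22.5
0.56 168.68 [ 0.8 -0.8 14.8] Tz 0.071 22.8
0.66 168.68 [ 0.7 -1.1 14.3] Tz 0.074 23.1
0.76 168.68 [ 0.9 -0.9 13.9] Tz 0.057 23.5
0.86 168.68 [ 0.8 -1.2 14.3] Tz 0.09 23.8
0.96 168.68 [ 1.2 -1.3 14.2] Tz 0.099 24.1
1.06 168.68 [ 1.3 -1.7 13.7] Tz 0.076 24.5
1.16 168.6 [ 1.2 -1.7 14.5] Tz 0.062 24.8
1.26 168.6 [ 1.3 -1.8 14.3] Tz 0.075 25.1
1.36 168.6 [ 1.2 -1.9 14.8] Tz 0.085 25.5
1.46 168.6 [ 1.4 -1.9 14.6] Tz 0.084 25.8
1.56 168.6 [ 1.5 -1.8 14.5] Tz 0.103 26.1
1.66 168.6 [ 1.7 -2.1 14.1] Tz 0.059 26.5
[-0.08924175  0.99600836] [ 0.58701304 -0.02163037  0.17068795] 0.21559274343165263
```

```bash
python3 - <<'E'
from turn import *
z=float(open("z.txt").read())
z=sweep(z,[1.73,1.80]);bot.dwell(.3)
shot("wrist","w5");open("z.txt","w").write(str(z))
cv2.imwrite("pics/w5c.png",cv2.resize(cv2.imread("pics/w5.png")[150:350,180:380],(600,600),interpolation=2))
E
```

```text
1.73 168.6 [ 2.2 -1.9 14. ] Tz 0.041 26.8
1.8 168.6 [ 2.5 -1.1 14.4] Tz 0.01 27.1
```

View pics/w5c.png

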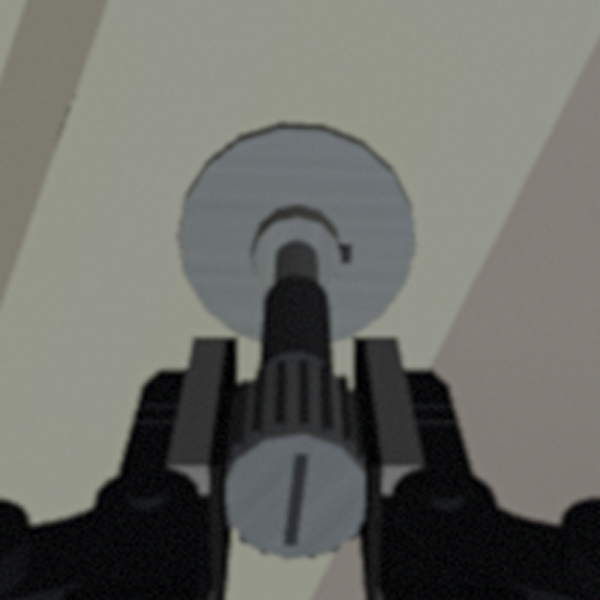

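The streaks on the disc are now horizontal in the tool frame (they were vertical before), while the knob slot stayed aligned with the jaws. So the knob turned about 1.5 rad and the gauge did not. Now I'll screw it tight.

```bash
python3 - <<'E'
from turn import *
z=float(open("z.txt").read())
z=sweep(z,np.arange(1.7,.05,-.11))
bot.dwell(.3);shot("wrist","w6");open("z.txt","w").write(str(z))
cv2.imwrite("pics/w6c.png",cv2.resize(cv2.imread("pics/w6.png")[150:350,180:380],(500,500),interpolation=2))
print(bot.current_ee_pos(),bot.current_clock())
E
```

```text
1.7 168.6 [ 1.9 -1.2 14.1] Tz -0.078 27.8
1.59 168.6 [ 2.  -1.3 14.5] Tz -0.086 28.2
1.48 168.6 [ 2.2 -1.2 14.6] Tz -0.071 28.5
1.37 168.6 [ 1.7 -1.1 13.6] Tz -0.078 28.9
1.26 168.52 [ 1.4 -1.6 15.1] Tz -0.055 29.2
1.15 168.52 [ 1.5 -1.2 14.5] Tz -0.058 29.5
1.04 168.52 [ 0.8 -1.7 14.4] Tz -0.081 29.9
0.93 168.52 [-0.1 -1.8 16. ] Tz -0.063 30.2
0.82 168.66 [-0.4 -1.4 14.8] Tz -0.074 30.6
0.71 168.66 [-0.5 -1.8 15. ] Tz -0.063 30.9
0.6 168.66 [-0.8 -1.2 15.3] Tz -0.061 31.2
0.49 168.74 [-1.  -1.1 14.9] Tz -0.069 31.6
0.38 168.74 [-0.7 -0.8 15.1] Tz -0.073 31.9
0.27 168.74 [-1.2 -0.4 15.7] Tz -0.081 32.3
0.16 168.85 [-0.9 -0.1 14.7] Tz -0.109 32.6
[ 0.58656324 -0.02113877  0.17054861] 32.9583
```

View pics/w6c.png

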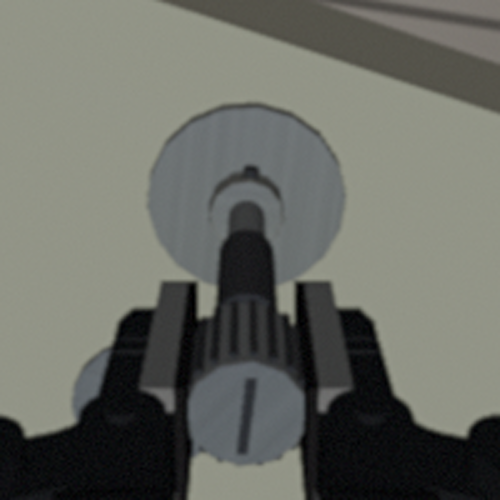

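The streaks are back to their initial orientation, so the gauge again did not turn and the knob is back to about its start. I'll add a final 0.1 rad of tightening, lift, and carry it to the box.

```bash
python3 - <<'E'
from turn import *
z=float(open("z.txt").read())
z=sweep(z,[.11,.06]);bot.dwell(.3)
e=bot.current_ee_pos()
bot.servo_line([e[0],e[1],.1705],speed=.01);bot.dwell(.2);print(rd(),bot.current_ee_pos())
e=bot.current_ee_pos()
bot.servo_line([e[0],e[1],.2],speed=.03);print(rd())
bot.servo_line([e[0],e[1],.26],speed=.1);print(rd(),bot.current_clock())
W=[.3968,-.3147]
bot.move_pose([*W,.26],qy(.06))
print(go([*W,.19],.06,.12,2))
shot("wrist","w7")
cv2.imwrite("pics/w7c.png",cv2.resize(cv2.imread("pics/w7.png")[100:350,150:400],(500,500),interpolation=2))
E
```

```text
0.11 168.85 [-1.3 -0.3 15. ] Tz -0.016 33.3
0.06 168.85 [-1.6 -0.4 14.9] Tz 0.004 33.6
(array([-0.33762151, -0.06053709,  8.30882799]), array([0.14925004, 0.14491226, 0.04469578])) [ 0.5864799  -0.02092831  0.17069528]
(array([ 0.20940931, -0.18235826, -0.20860541]), array([ 0.01093826, -0.00928029,  0.004891  ]))
(array([ 0.31696735,  0.06969551, -0.29807869]), array([0.01194862, 0.01594407, 0.00523297])) 36.7333
(array([ 0.39634697, -0.31442182,  0.18918642]), array([ 0.39679945, -0.31464668,  0.18991653]))
```

View pics/w7c.png

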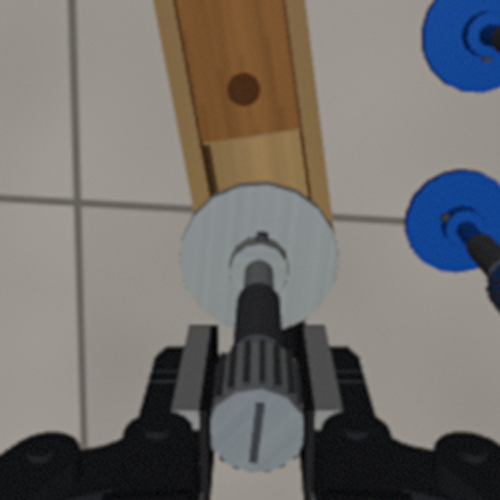

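The gauge is held upright above the open compartment, with the streaks still aligned. Next: a guarded lowering and release.

```bash
python3 - <<'E'
from turn import *
e=[.3968,-.3147]
bot.servo_line([*e,.145],speed=.08);bot.dwell(.2)
r=bot.servo_line([*e,.112],speed=.02,guard=4);bot.dwell(.1)
p=bot.current_ee_pos();f=rd();print(r,p,f,bot.current_clock())
if r and p[2]<.119:
    bot.servo_line([p[0],p[1],p[2]+.0003],speed=.01);bot.dwell(.2)
    bot.command_gripper(.55);bot.dwell(.3)
    p=bot.current_ee_pos()
    bot.servo_line([p[0],p[1],.176],speed=.06);bot.dwell(.3);print(bot.current_ee_pos())
    shot("wrist","w8");shot("side","s8");print(bot.current_clock())
    a=cv2.imread("pics/w8.png")[130:310,190:370];b=cv2.imread("pics/s8.png")[250:400,150:330]
    cv2.imwrite("pics/f8.png",np.hstack([cv2.resize(a,(400,400)),cv2.resize(b,(400,400))]))
E
```

```text
True [ 0.39690965 -0.31497273  0.11568492] (array([ 0.43041044, -0.96029996,  7.58650809]), array([-0.02084507,  0.01292617,  0.00699086])) 41.8333
[ 0.3968452  -0.31488724  0.17579785]
44.5917
```

View pics/f8.png

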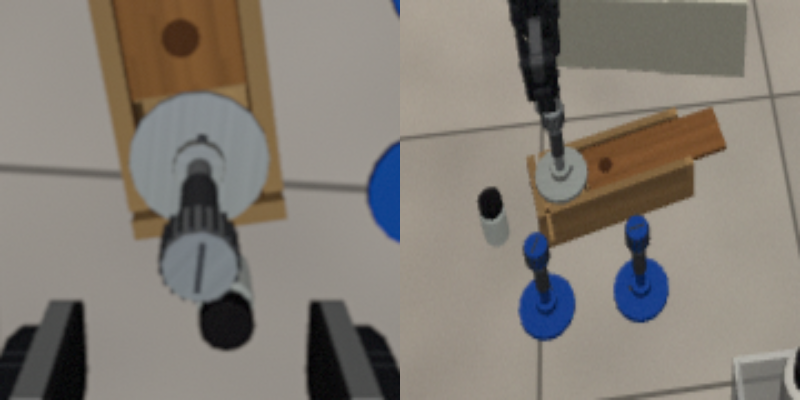

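The gauge stands upright on the rims, released and centred on the open end, and the gripper is clear of it. Handing in.

```bash
python3 -c "
from h import *
bot.servo_line([.397,-.315,.23],speed=.1);bot.dwell(.3);ticket.job_done();print(bot.current_clock())"
```

```text
the job is handed in; nothing more can be done
the job is handed in; nothing more can be done
```

The job is handed in at about 45 s of the 72 s allowed. I measured the tap hole with the gauge, tightened it, and stood it back upright in the open end of the box. No verdict was reported.

- **Into the hole:** I took the steel gauge (not the blue ones) out of the box by its knob. It went into the tap hole without touching the edge, and the disc met the ledge within 0.2 mm of the expected height.
- **Turning the knob:** Under a ledge load of about 14–15 N including the gauge's weight (peak reading 16 N, limit 22 N), I unscrewed the knob about 1.6 rad. I then turned it back about 1.7 rad until it was tight. The streaks on the disc and the slot in the knob showed that the gauge did not turn noticeably with the knob in either direction.
- **Back in the box:** The lift was straight, with no side force to speak of. Contact on the box rims came at the same height as at pick-up, to 0.2 mm. The last pictures show the gauge upright on the rims, on the compartment centre to roughly 2 mm, and the gripper clear of it.

**Not confirmed:** The distance over the tips and the knob angle could not be seen. They are inferred from the turn angles and the torque readings, which were noisy at the ends of both turns. I saw no bystander move in the views I took, but did not measure them one by one. My estimates of the compartment centre from different cameras differed by about 2 mm.

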